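# Shift the hand-lever valve into its float slot and lock it there

## Robot

A 6-joint arm with a two-finger parallel gripper is mounted at the origin on a cart in front of the work surface, level with it; the furniture and walls round the work are solid. World frame = base frame: x ahead of the robot, y to its left, z up, the work surface at z = 0. Lengths are in m, angles in rad, forces in N, time in s.
With the tool pointing down it reaches from about 0.375 to 0.925 m from the base axis. Payload 5.7 kg.
Tool frame: the origin (TCP) lies midway between the tips of the shut fingers; the grasp point (between the pads) lies 19 mm behind it; z points along the fingers, y is the line along which they close (so a half turn about z gives the same grasp; the last joint's range is limited). The gripper opens to 88 mm and grips with 3 to 60 N. Pads are 20 mm wide; open, the fingers measure 115 mm over their backs; the gripper's body (75 mm by 178 mm) begins 61 mm behind the grasp point.
Start: joints at [-1.27, 0.359, 1.51, -0, 1.272, -0.115], TCP at [0.242, -0.549, 0.223] pointing down, gripper open.
Joint ranges: [-2.97, 2.97], [-1.01, 2.36], [0.21, 2.38], [-0.96, 4.11], [0.2, 2.71], [-2.98, 2.98]. Speed limits (rad/s): [2.39, 2.39, 3.14, 3.14, 3.14, 3.14].

## Interface

Orientations are given as a unit quaternion [x, y, z, w].
In Python, from bench import move_ptp, servo_line, goto_joints, move_gripper, sleep, inverse_kinematics, capture, PlanningError, close_job, spot_in, silhouettes, current_clock, current_joint_pos, current_qvel, current_joint_torque, current_position, current_orientation, current_force, current_torque, current_finger_gap, current_grip_force gives the robot as it stands. Calls block until the motion is done:
- move_ptp(position, orientation): joint-space move of the TCP to a pose.
- servo_line(position, orientation=None, rate=0.15, contact_N=None): straight line of the TCP; orientation=None keeps the orientation; rate is the mean speed in m/s. With contact_N (N) it stops when the force on the tool has changed by that much, and returns True; else False.
- goto_joints(angles): joint-space move.
- move_gripper(opening): finger opening in m; the grip force is fixed at half the most; returns when the fingers have stopped.
- sleep(seconds).
- inverse_kinematics(position, orientation): joint angles nearest the present ones, or None.
- capture(name): name is "scene" or "top"; returns a dict with "image" (384x512x3 uint8, blue, green, red), "range_z" (384x512 float32, m along the optical axis (not along the pixel's ray), 0 where there is no reading), "intrinsics" (3x3 intrinsics, pixels), "R" (3x3) and "t" (3): a world point X has camera coordinates R X + t. Camera axes: x right, y down, z forward; pixel columns grow to the right and rows downward; lengths in m; the calibration is good to about 2 mm. A picture is of the moment at which its call begins.
A pose or a line that the arm cannot do raises PlanningError and nothing moves.
- close_job(): hands the job in; it is judged then, once.
Trained networks look in the newest picture that a camera, given by its name, has taken for a name from the list of things; names that differ only in an ending like _2 or _b are one class to them, and where a whole thing is asked for, a point or a joint stands for the part that bears it (a point fixed in the world has none). Each returns a list of dicts, best first, with "conf" (0 to 1); they miss things now and then, are a little off and sometimes report something else, mostly with a low value. They report only what shows in the picture. A call takes as long as a camera call.
- spot_in(camera, query): "xy" ([column, row] in pixels, amid what is visible of it).
- silhouettes(camera, query): "region" (384x512 bool, what is visible of it) and "xy" ([column, row] in pixels, amid what is visible of it).
Readings, each from a call of its own:
- current_clock(): time.
- current_joint_pos(): joint angles.
- current_qvel(): joint speeds.
- current_joint_torque(): joint torques, N m.
- current_position(): TCP position.
- current_orientation(): TCP orientation.
- current_force(): force on the tool from outside, world axes, zero at the start.
- current_torque(): the same for the moment, N m.
- current_finger_gap(): finger opening in m.
- current_grip_force(): force on a finger pad.
Only numpy, scipy, OpenCV 4.12 (cv2) and the standard library are available. Lean on these libraries where they do the work, as an engineer would, in place of code of your own. Each camera call takes 0.05 s, during which the arm holds its last target. There are 200 camera calls.

## Task

The black-handled lever of the two-spool valve on the cart stands somewhere in the left-hand run of its H-gate. Only pushing with the fingers, never pinching or gripping, work the lever through the gate into the long float slot, the far right-hand one as seen from the robot, and push it all the way to the end; then push the sliding keeper on the gate by its thumb stud fully home across that slot, so that the lever cannot come back out. Do not force anything, and leave the loose fittings round the valve where they are.

Things in the scene. Friction and masses are not known exactly. Their poses are not given: they have to be found in the camera images.
- valve: Two-spool hand-lever valve, bolted down: grey block on a dark base 140 x 126 mm; above it, on four pillars, a flat steel gate plate 5 mm thick (116 mm in x, 112 in y, top at z = 122.5 mm, 5 mm hex nuts at its corners). Origin on the work surface below the lever's pivot (60 mm up); x away from the robot, y left, z up; yaw within 0.4 rad. All 'valve frame' figures are in these axes.
- gate_centre (a point): Middle of the H-gate's crossbar (neutral), on the gate's top: (0, 0, 122.5) mm in the valve frame. Slots are 16 mm wide. Left run: centred on y = +16 mm, x = -28 to 28. Right run: centred on y = -16, x = -28 to 44. Crossbar: x = -10 to 10. The tongues between the runs have square ends with corners of 4 mm radius.
- long_slot_end (a point): Far end of the float slot, the far arm of the right run and the longest of the four slots, on the gate's top: (44, -16, 122.5) mm in the valve frame.
- lever_grip (a point): Point on the lever's axis 145 mm from the pivot, in the black handle. The lever is a straight 10 mm steel stem with a tapered round handle: 21 mm across at 112 mm from the pivot, 26 mm at 150 mm, domed top at 169 mm. The point at L from the pivot lies at (L sin f, -L cos f sin s, 60 mm + L cos f cos s) in the valve frame, f = lever_fore, s = lever_side.
- lever_side (a joint): Sideways tilt of the lever, rad; + to the right (-y). About -0.26 in the left run and +0.26 in the right run, with about 2 mm of play at the gate. Moves against friction of about 2 N at the handle and stays where it is left.
- lever_fore (a joint): Fore-and-aft tilt of the lever, rad; + away from the robot (+x). 0 in the crossbar, about +-0.33 at the ends of the three short slots, about +0.53 at the end of the float slot. Moves against friction of about 2 N at the handle and stays where it is left. At the start anywhere in the left run, even level with the crossbar.
- keeper (a joint): Travel of the brass keeper, m: 0 drawn back, 0.026 home; slides to the left (+y) against about 2 N of friction. Bar 14 mm wide, 5 mm thick, flat on the gate right of the float slot, centred on x = +22 mm (valve frame); its round nose reaches y = -29 mm drawn back, y = -3 mm home. It passes only behind a lever at the end of the float slot.
- keeper_stud (a point): Centre of the top of the keeper's upright steel thumb stud, 13 mm across and 27 mm high, on the near end of the keeper's side arm: at (-19, -73 + travel, 154.5) mm in the valve frame; the arm's top is 27 mm below this point. Pushed to the left (+y) to shut the keeper.
- gauge: Loose dial pressure gauge lying face up, 88 x 63 x 24 mm, bystander in front of the valve; origin at the centre of its underside.
- union: Loose brass pipe union, 54 x 54 x 48 mm, bystander in front of the valve; origin at the centre of its underside.
- tee: Loose brass pipe tee, 56 x 66 x 45 mm, bystander right of the valve; origin at the centre of its underside.
- small_valve: Loose small ball valve with a blue lever handle, 52 x 138 x 77 mm, bystander left of the valve; origin at the centre of its underside.

How it is judged:
On the way, in this order (a step that is already met when the one before it is completed fails the run):
1. the lever has crossed into the right-hand run (value of joint lever_side above 0.18 rad), for 0.1 s.
2. the lever stands at the end of the float slot (value of joint lever_side above 0.18 rad and value of joint lever_fore above 0.475 rad), for 0.2 s.
At the end, for the whole second after the job is handed in: The lever is at rest in the float slot (lever_side over 0.18 rad, lever_fore over 0.475 rad of about 0.53) and the keeper is at rest, home across the slot (over 22 of 26 mm) (all of step 2 and value of joint keeper above 0.022 m and value of joint lever_fore below 0.65 rad and velocity of joint lever_fore between -0.05 and 0.05 rad/s and velocity of joint keeper between -0.01 and 0.01 m/s); the robot touches nothing.
It fails at once if a fitting beside the valve was moved more than 20 mm, or lifted more than 10 mm (distance of any of gauge, union, tee, small_valve from where it was at the start of the episode above 0.02 m or height (world z) of any of gauge, union, tee, small_valve above 0.01 m).
It fails at once if the lever, keeper or gate was gripped or forced: over 34 N from the fingers (contact force between the fingers and valve above 34 N).
It also fails if it takes over 53 s, if anything falls off the work surface, if the arm or the gripper's body presses on something with over 40 N, if the wrist force passes 120 N, or if a joint passes its speed limit or range.

## Working session

There is one attempt and no reset: what is moved stays moved. The work goes in short steps, each a Python script; the robot and the scene stay as the last script left them, time stands still between calls to the robot, and variables do not carry over. Pictures are saved under pics/ and viewed, at most 10 in all, crops included, and the job is handed in when it is done.

```bash
ls; mkdir -p pics; cat > h.py <<'E'
from bench import *
import numpy as np, cv2
def world(c,uv,z=None):
    K,R,t=c["intrinsics"],c["R"],c["t"]
    uv=np.atleast_2d(uv).astype(float)
    d=np.c_[uv,np.ones(len(uv))]@np.linalg.inv(K).T
    if z is None: zz=c["range_z"][uv[:,1].astype(int),uv[:,0].astype(int)]; return (d*zz[:,None]-t)@R
    o=-R.T@t; w=d@R
    return o+w*((z-o[2])/w[:,2])[:,None]
E
python3 - <<'E'
from h import *
for n in ("scene","top"):
    c=capture(n); cv2.imwrite(f"pics/{n}0.png",c["image"]); np.savez(f"{n}0.npz",**c)
    print(n,"cam",-c["R"].T@c["t"])
    for q in ("gate_centre","long_slot_end","lever_grip","keeper_stud","valve","gauge","union","tee","small_valve"):
        r=spot_in(n,q)[:2]
        for d in r:
            print(q,round(d["conf"],2),np.round(d["xy"],1),np.round(world(c,d["xy"])[0],3))
print(current_clock())
E
```

```text
pics
scene cam [-0.14443247  0.86253829  0.63877396]
gate_centre 0.81 [236.5 223.2] [0.52  0.076 0.069]
long_slot_end 0.7 [236.3 224.1] [0.52  0.077 0.067]
lever_grip 0.54 [226.2 192.7] [0.524 0.112 0.17 ]
valve 0.73 [230.6 224.8] [0.502 0.121 0.09 ]
valve 0.6 [227.1 193.8] [0.522 0.11  0.167]
gauge 0.61 [282.8 252.9] [0.387 0.048 0.019]
union 0.56 [316.4 228.4] [ 0.369 -0.086  0.04 ]
tee 0.67 [306.6 206.3] [ 0.474 -0.203  0.029]
small_valve 0.64 [196.3 275.9] [0.465 0.282 0.039]
small_valve 0.52 [311.4 230.4] [ 0.384 -0.085  0.029]
top cam [0.34262717 0.03245076 0.95826155]
gate_centre 0.78 [237.6 177.8] [0.545 0.056 0.077]
gate_centre 0.5 [358.7 214.7] [ 0.477 -0.219  0.037]
long_slot_end 0.61 [236.4 178.1] [0.545 0.059 0.075]
lever_grip 0.78 [216.1 173.1] [0.53  0.095 0.18 ]
keeper_stud 0.53 [261.4 181.9] [0.527 0.005 0.126]
valve 0.72 [233.8 177. ] [0.546 0.064 0.079]
valve 0.27 [218.  171.9] [0.534 0.092 0.174]
gauge 0.72 [249.5 246.4] [0.401 0.026 0.023]
union 0.83 [310.1 256.1] [ 0.384 -0.114 -0.001]
tee 0.66 [358.1 217.5] [ 0.47  -0.216  0.041]
small_valve 0.85 [136.1 208.5] [0.474 0.273 0.064]
1.0
```

```bash
python3 - <<'E'
import cv2,numpy as np
a=cv2.imread("pics/top0.png")[110:290,100:390]
b=cv2.imread("pics/scene0.png")[150:310,160:350]
cv2.imwrite("pics/topc.png",cv2.resize(a,None,fx=2.75,fy=2.75,interpolation=2))
cv2.imwrite("pics/scenec.png",cv2.resize(b,None,fx=3.7,fy=3.7,interpolation=2))
E
```

```text
(no output)
```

View pics/topc.png

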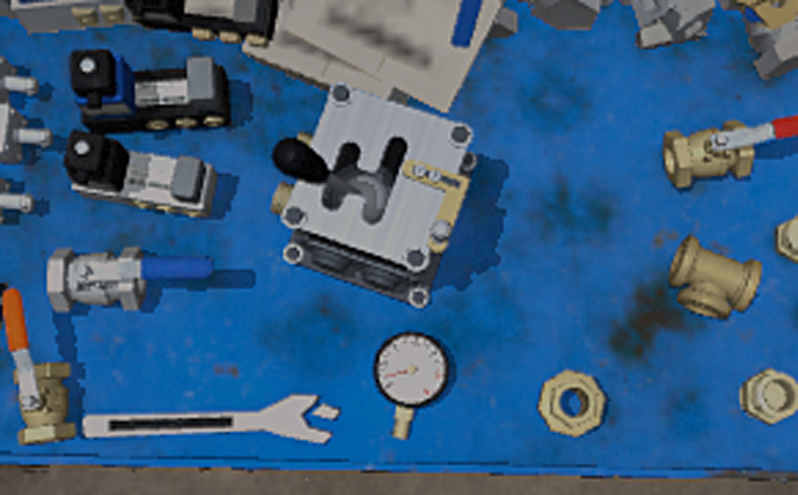

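View pics/scenec.png

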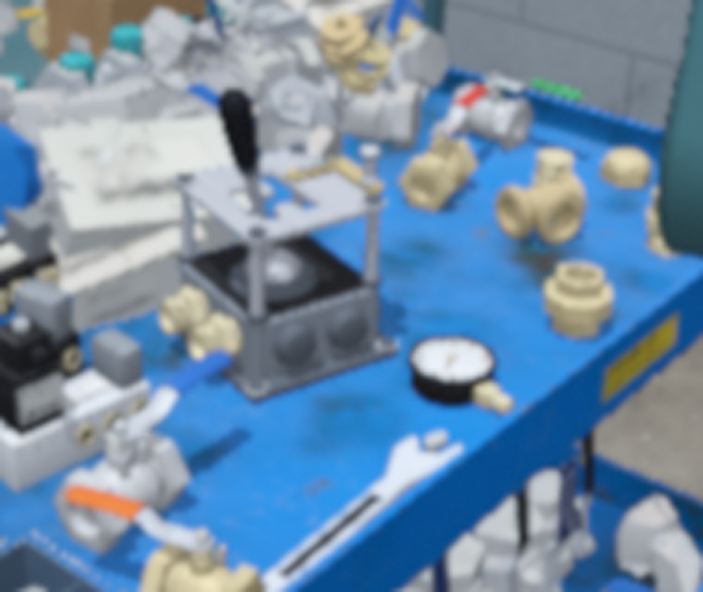

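The top crop shows the valve yawed clockwise. The nuts are at crop (342,93), (461,133), (294,215) and (417,258), and the left and right runs end at about (350,150) and (398,145). The black handle leans left at (300,158), the stud is at (440,232), and the gauge is just in front at (412,370). The scene crop agrees: handle at (238,130), stud at (370,155). Next I fit the valve pose with a gate template.

```bash
cat > fit.py <<'E'
from h import *
from scipy.optimize import minimize, least_squares
c=dict(np.load("top0.npz")); g=cv2.GaussianBlur(cv2.cvtColor(c["image"],6),(0,0),0.6).astype(np.float32)
def proj(c,X):
    p=(np.atleast_2d(X)@c["R"].T+c["t"])@c["intrinsics"].T; return p[:,:2]/p[:,2:]
def V(p,X):
    X=np.atleast_2d(X).astype(float); a,b=np.cos(p[2]),np.sin(p[2])
    return np.c_[p[0]+a*X[:,0]-b*X[:,1],p[1]+b*X[:,0]+a*X[:,1],X[:,2]]
xs,ys=np.meshgrid(np.arange(-.036,.0521,.001),np.arange(-.024,.026,.001),indexing="ij")
x,y=xs.ravel(),ys.ravel()
def cap(y0,a,b):
    return np.hypot(x-np.clip(x,a+.008,b-.008),y-y0)<.008
slot=cap(.016,-.028,.028)|cap(-.016,-.028,.044)|((abs(x)<.01)&(abs(y)<.016))
P=np.c_[x,y,np.full(x.size,.1225)]
def score(p,ret=False):
    uv=proj(c,V(p,P)).astype(np.float32)
    v=cv2.remap(g,uv[:,:1].copy(),uv[:,1:].copy(),1).ravel()
    # leave out the handle/stem area, upper left
    m=~((y>.004)&(x>-.012)&(x<.016))
    return -(v[m&~slot].mean()-v[m&slot].mean())
best=[]
for yaw in np.arange(-.45,.46,.05):
  for dx in np.arange(.50,.59,.005):
    for dy in np.arange(.03,.1,.005):
      best.append((score((dx,dy,yaw)),dx,dy,yaw))
best.sort()
for b in best[:3]:
    r=minimize(score,b[1:],method="Nelder-Mead",options=dict(initial_simplex=np.array(b[1:])+np.vstack([np.zeros(3),np.diag([.004,.004,.05])]),xatol=1e-5))
    print(np.round(b,3),np.round(r.x,4),round(r.fun,1))
p=r.x
nuts=np.array([[342,93],[461,133],[294,215],[417,258]])/2.75+[100,110]
n=world(c,nuts,.1275); q=(n[:,:2]-p[:2])@np.array([[np.cos(p[2]),-np.sin(p[2])],[np.sin(p[2]),np.cos(p[2])]])
print("nuts in valve",np.round(q*1e3,1))
# lever: dark points above the gate from both cameras
for nme in("top","scene"):
    k=dict(np.load(nme+"0.npz")); vv,uu=np.mgrid[:384,:512]; uv=np.c_[uu.ravel(),vv.ravel()]
    W=world(k,uv); d=W[:,:2]-p[:2]
    sel=(W[:,2]>.165)&(W[:,2]<.245)&(np.hypot(*d.T)<.12)&(k["image"].max(2).ravel()<90)&(k["range_z"].ravel()>0)
    w=W[sel]; L=np.c_[(w[:,:2]-p[:2])@np.array([[np.cos(p[2]),-np.sin(p[2])],[np.sin(p[2]),np.cos(p[2])]]),w[:,2]-.06]
    def res(a):
        f,s=a; u=np.array([np.sin(f),-np.cos(f)*np.sin(s),np.cos(f)*np.cos(s)])
        t=L@u; r=np.linalg.norm(L-t[:,None]*u,axis=1); return r-(.0105+.0025*np.clip((t-.112)/.038,0,1.1))
    o=least_squares(res,[0,-.26],loss="soft_l1",f_scale=.003); print(nme,len(w),"fore,side",np.round(o.x,3),"rms",np.sqrt(np.mean(res(o.x)**2)))
st=V(p,[-.019,-.073,.1545]); print("stud",st,proj(c,st))
k=dict(np.load("scene0.npz"));print("scene stud",proj(k,st))
u=lambda k,X,s:[cv2.circle(k["image"],tuple(np.round(z).astype(int)),0,s,-1) for z in proj(k,X)]
edge=cv2.morphologyEx(slot.reshape(xs.shape).astype(np.uint8),cv2.MORPH_GRADIENT,np.ones((2,2),np.uint8)).ravel()>0
im=[]
for k,(r0,r1,c0,c1) in((c,(130,230,180,300)),(k,(165,265,190,290))):
    s=6; big=cv2.resize(k["image"][r0:r1,c0:c1],None,fx=4,fy=4,interpolation=2)
    for z in np.r_[proj(k,V(p,P[edge])),proj(k,st)]: cv2.circle(big,tuple(np.round((z-[c0,r0]+.5)*4).astype(int)),1,(0,0,255),-1)
    im.append(big[:400])
cv2.imwrite("pics/fit.png",np.hstack(im)[:,:800])
E
python3 fit.py
```

```text
[-8.2188e+01  5.4000e-01  7.0000e-02 -3.5000e-01] [ 0.5385  0.0688 -0.3128] -87.6
[-8.0912e+01  5.4000e-01  7.0000e-02 -3.0000e-01] [ 0.5385  0.0687 -0.3109] -87.6
[-7.8886e+01  5.4000e-01  7.0000e-02 -4.0000e-01] [ 0.5385  0.0687 -0.3111] -87.6
nuts in valve [[ 59.   35.4]
 [ 59.5 -59.8]
 [-41.5  36.6]
 [-41.8 -60. ]]
top 237 fore,side [-0.108 -0.281] rms 0.00409704586447529
scene 139 fore,side [-0.263 -0.334] rms 0.004001870840045176
stud [[0.49808897 0.00503042 0.1545    ]] [[261.83673371 192.97172032]]
scene stud [[260.36355541 187.9755879 ]]
```

```bash
sleep 1; ls pics
```

```text
fit.png
scene0.png
scenec.png
top0.png
topc.png
```

View pics/fit.png

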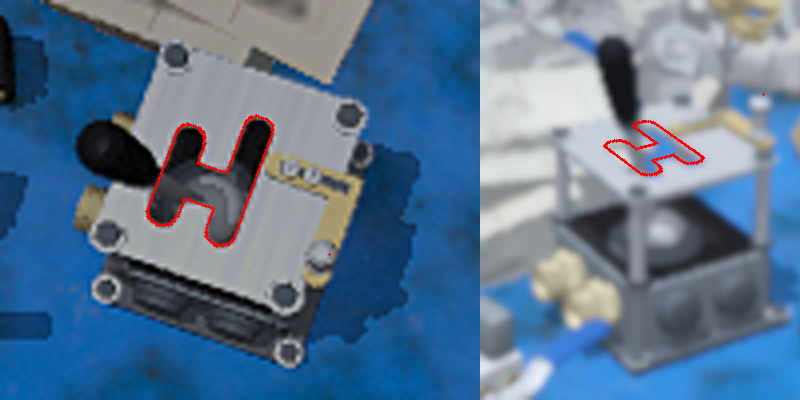

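```bash
cat >> fit.py <<'E'
print("----")
M={}
for nme,k in(("top",c),("scene",dict(np.load("scene0.npz")))):
    capture(nme); r=silhouettes(nme,"lever_grip")
    for d in r[:2]: print(nme,d["conf"],d["region"].sum(),np.round(d["xy"],1))
# joint: black-handle pixels vs axis angle, reproject
for nme in("top","scene"):
    k=dict(np.load(nme+"0.npz"))
    for f in(-.3,-.2,-.1,0,.1):
        for s in(-.26,):
            o=[]
            for Lh in(.112,.145,.169):
                o.append(proj(k,V(p,[Lh*np.sin(f),-Lh*np.cos(f)*np.sin(s),.06+Lh*np.cos(f)*np.cos(s)]))[0])
            print(nme,f,np.round(o,1).tolist())
E
python3 fit.py | sed -n '/----/,$p'
```

```text
----
top 0.58 472 [217.  171.6]
scene 0.64 297 [226.6 190.3]
top -0.3 [[211.1, 182.0], [203.9, 181.9], [198.3, 181.8]]
top -0.2 [[212.6, 176.5], [205.9, 174.5], [200.7, 172.9]]
top -0.1 [[214.3, 171.0], [208.2, 167.1], [203.4, 164.1]]
top 0 [[216.2, 165.7], [210.8, 160.0], [206.5, 155.5]]
top 0.1 [[218.2, 160.6], [213.5, 153.2], [209.9, 147.3]]
scene -0.3 [[230.6, 195.2], [229.8, 186.2], [229.3, 179.3]]
scene -0.2 [[228.1, 192.8], [226.6, 183.0], [225.4, 175.6]]
scene -0.1 [[225.8, 190.6], [223.5, 180.3], [221.7, 172.5]]
scene 0 [[223.5, 188.9], [220.5, 178.0], [218.2, 169.9]]
scene 0.1 [[221.3, 187.5], [217.7, 176.4], [215.0, 168.0]]
```

The template outline sits exactly on the gate in the top view (slots around pixels (145–270, 115–245)). The predicted stud falls on the real one in both views. From the handle's position, lever fore is about -0.13 and side about -0.27, so I need to push it forward slightly, then right, then forward to the end.

```bash
cat >> h.py <<'E'
P=np.array([.5385,.0687,-.311]); ca,sa=np.cos(P[2]),np.sin(P[2])
from scipy.spatial.transform import Rotation as Ro
def quat(sg): 
    yy=sg*np.array([-sa,ca,0]); zz=np.array([0,0,-1.]); return Ro.from_matrix(np.c_[np.cross(yy,zz),yy,zz]).as_quat()
def W(x,y,z): x,y=x/1e3,y/1e3; return [P[0]+ca*x-sa*y,P[1]+sa*x+ca*y,z/1e3]
def lin(x,y,z,rate=.15,N=None):
    r=servo_line(W(x,y,z),None,rate,N); d=np.array(current_position())-[P[0],P[1],0]
    print("hit" if r else "-",np.round([1e3*(ca*d[0]+sa*d[1]),1e3*(-sa*d[0]+ca*d[1]),1e3*d[2]],1),"F",np.round(current_force(),1),"t",round(current_clock(),1)); return r
def shot(n,r0,r1,c0,c1,f):
    c=capture(n); return cv2.resize(c["image"][r0:r1,c0:c1],None,fx=f,fy=f,interpolation=2)
def pair(name):
    cv2.imwrite(f"pics/{name}.png",np.hstack([shot("top",130,230,180,280,4),shot("scene",165,265,190,290,4)]))
E
python3 - <<'E'
from h import *
move_gripper(0)
sols=[(s,inverse_kinematics(W(-60,37,270),quat(s))) for s in(1,-1)]; print(sols)
q0=np.array(current_joint_pos()); s=min([a for a in sols if a[1] is not None],key=lambda a:abs(np.array(a[1])-q0).max())[0]
print(s); open("sg","w").write(str(s))
p=np.array(current_position()); servo_line([p[0],p[1],.30],None,.2)
move_ptp(W(-75,37,270),quat(s))
lin(-75,37,182)
lin(-23,37,182,.06,12)
lin(-35,37,182)
pair("a")
E
```

```text
[(1, array([ 1.07134988e-01,  1.82121134e-01,  1.63909102e+00, -4.44089210e-16,
        1.32038050e+00, -1.15266134e+00])), (-1, array([ 1.07134988e-01,  1.82121134e-01,  1.63909102e+00, -4.44089210e-16,
        1.32038050e+00,  1.98893131e+00]))]
1
- [-74.4  37.1 182.5] F [ 0.2  1.2 -0.2] t 6.3
- [-23.1  36.9 181.9] F [-0.6 -0.2  0.1] t 7.4
- [-35.8  36.9 182. ] F [-0.1  0.5 -0.5] t 7.6
```

View pics/a.png

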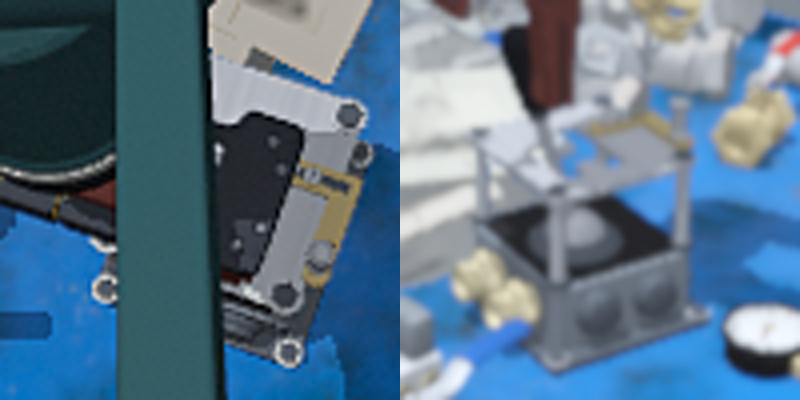

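Scene view: the handle top is at about (516,32) in the composite, which matches the predicted position for fore = 0. The lever is therefore level with the crossbar. Now I push it to the right.

```bash
python3 - <<'E'
from h import *
lin(-45,37,182); lin(-45,85,182); lin(0,85,182)
h=lin(0,-12,182,.05,12)
lin(0,15,182); lin(-50,15,182) 
pair("b")
E
```

```text
- [-45.6  36.9 182. ] F [-0.3 -1.1  0.4] t 8.0
- [-45.1  84.9 181.8] F [ 0.  -0.3 -0.6] t 8.4
- [ -0.3  84.1 181.7] F [ 1.  -0.5 -0.7] t 8.9
- [-1.00e-01 -1.19e+01  1.82e+02] F [-1.   1.8 -0.8] t 11.0
- [  0.   15.1 182. ] F [-0.5 -0.   0.7] t 11.3
- [-49.4  14.8 182.4] F [ 0.2 -0.3 -0.6] t 11.8
```

View pics/b.png

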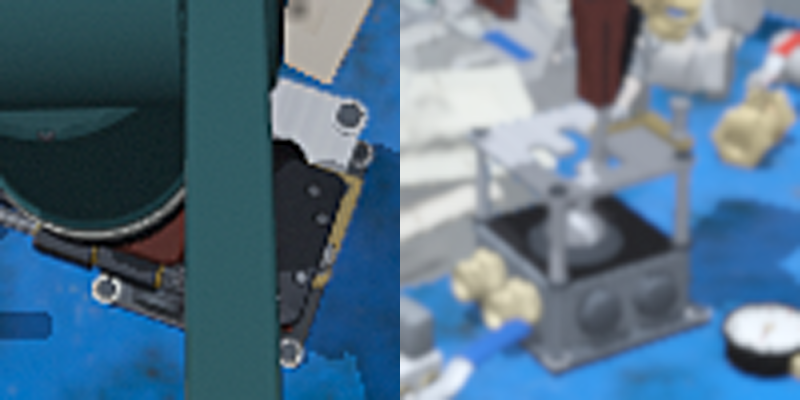

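Scene view: the stem is now in the right run near (600,125), with the handle upright and to the right behind the finger. The geometry gives side of about 0.27. Next I push it forward to the end of the float slot.

```bash
python3 - <<'E'
from h import *
lin(-50,-34,176)
h=lin(58,-34,176,.05,11)   # expected end: face 61 -> TCP ~50
pair("c")
E
```

```text
- [-49.3 -34.  176.1] F [-1.1 -0.6 -0.6] t 12.4
hit [ 47.2 -34.1 175. ] F [-2.5  0.5  5.7] t 14.2
```

View pics/c.png

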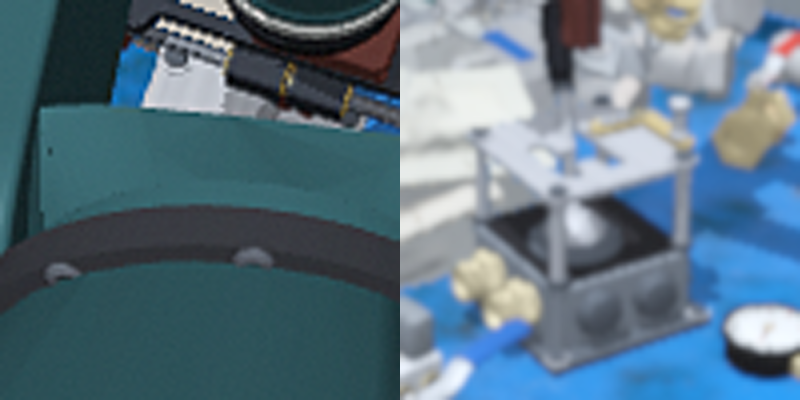

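The push stopped on contact at face x ≈ 57 mm. I calculate about 55 mm for the slot end, so the lever is at the end, and the scene view shows it leaning away at (560,60). Now the keeper.

```bash
python3 - <<'E'
from h import *
lin(15,-34,176); lin(-19,-118,176); lin(-19,-118,138)
h=lin(-19,-64,138,.04,9)
lin(-19,-75,138)
lin(-19,-118,138); lin(-19,-118,230)
p=current_position(); move_ptp([.33,-.35,.32],quat(1))
pair("d"); print(spot_in("top","lever_grip")[:1],spot_in("top","keeper_stud")[:1])
E
```

```text
- [ 16.  -33.9 176.6] F [0.6 0.  0.1] t 14.6
- [ -18.2 -117.8  176.2] F [-0.6  0.1 -0.2] t 15.4
- [ -19.1 -117.5  137.7] F [ 1.  -0.2  0.3] t 15.8
- [-19. -64. 138.] F [ 0.2 -0.1  0.3] t 17.3
- [-19.1 -75.3 138. ] F [0.6 0.  0.2] t 17.5
- [ -18.9 -117.9  138. ] F [ 0.   0.7 -0.2] t 18.0
- [ -19.6 -117.7  229.3] F [ 1.   0.4 -0. ] t 18.7
[{'xy': [250.5, 152.1], 'conf': 0.65}] [{'xy': [249.6, 181.5], 'conf': 0.7}]
```

View pics/d.png

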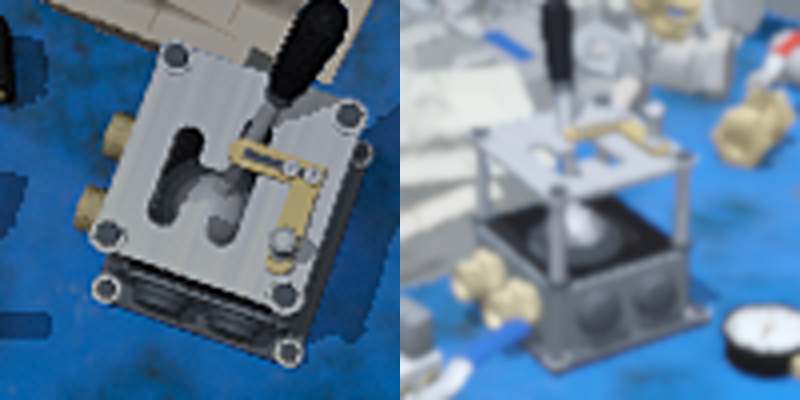

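The keeper bar now lies across the float slot at (235–320, 150–175), behind the stem, and the lever is at the far end. I felt no end stop, so I'll measure the travel.

```bash
python3 - <<'E'
from h import *
a=dict(np.load("top0.npz")); b=capture("top")
inv=lambda w:np.round(1e3*np.c_[(w[:,0]-P[0])*ca+(w[:,1]-P[1])*sa,-(w[:,0]-P[0])*sa+(w[:,1]-P[1])*ca],1)
# keeper bar: rectify gate top plane (z=.1275) to valve frame, 0.25 mm/px, brass mask nose position
xs,ys=np.meshgrid(np.arange(-40,60,.25),np.arange(-90,20,.25),indexing="ij")
for k in(a,b):
    X=np.array([W(x,y,127.5) for x,y in zip(xs.ravel(),ys.ravel())])
    p=(X@k["R"].T+k["t"])@k["intrinsics"].T; p=(p[:,:2]/p[:,2:]).astype(np.float32).reshape(*xs.shape,2)
    im=cv2.remap(k["image"],p,None,1).astype(int)
    m=(im[...,2]-im[...,0]>25)
    bar=m&(abs(xs-22)<3); print("nose y",ys[bar].max(), "arm y range(x=0..8)",np.percentile(ys[m&(abs(xs-4)<6)],[2,50,98]))
    z=silhouettes  # unused
print("stud now",inv(world(b,[[251.2,190],[249.6,181.5]],.1545)),"before",inv(world(a,[[260,193.2]],.1545)))
E
```

```text
nose y -25.5 arm y range(x=0..8) [-75.5  -69.25 -62.75]
nose y -5.25 arm y range(x=0..8) [-55.75 -49.25 -42.5 ]
stud now [[-20.3 -51.2]
 [ -5.1 -42.5]] before [[-20.6 -69.7]]
```

The travel is only about 20 mm, because the fingertips are thinner than I assumed. I'll push again until contact.

```bash
python3 - <<'E'
from h import *
move_ptp(W(-19,-118,230),quat(1)); lin(-19,-118,138); lin(-19,-75,138)
h=lin(-19,-50,138,.03,9)
lin(-19,-75,138); lin(-19,-118,138); lin(-19,-118,230)
move_ptp([.33,-.35,.32],quat(1))
b=capture("top")
xs,ys=np.meshgrid(np.arange(-40,60,.25),np.arange(-90,20,.25),indexing="ij")
X=np.array([W(x,y,127.5) for x,y in zip(xs.ravel(),ys.ravel())])
p=(X@b["R"].T+b["t"])@b["intrinsics"].T; p=(p[:,:2]/p[:,2:]).astype(np.float32).reshape(*xs.shape,2)
im=cv2.remap(b["image"],p,None,1).astype(int); m=(im[...,2]-im[...,0]>25)
print("nose",ys[m&(abs(xs-22)<3)].max(),"arm",np.median(ys[m&(abs(xs-4)<6)]))
pair("e"); print(current_clock())
E
```

```text
- [ -18.3 -118.4  138.5] F [ 0.3 -0.1 -0. ] t 22.4
- [-18.6 -74.9 138.7] F [-0.6  0.2  0.7] t 22.9
hit [-19.2 -61.8 137.8] F [-0.5 -3.1  2.2] t 23.4
- [-19.1 -75.  137.9] F [ 0.5  0.3 -0.3] t 23.7
- [ -19.  -117.8  138. ] F [-0.7  0.3  0.3] t 24.1
- [ -19.6 -117.7  229.3] F [ 0.8 -0.4 -1.3] t 24.9
nose -3.25 arm -47.25
26.3833
```

View pics/e.png

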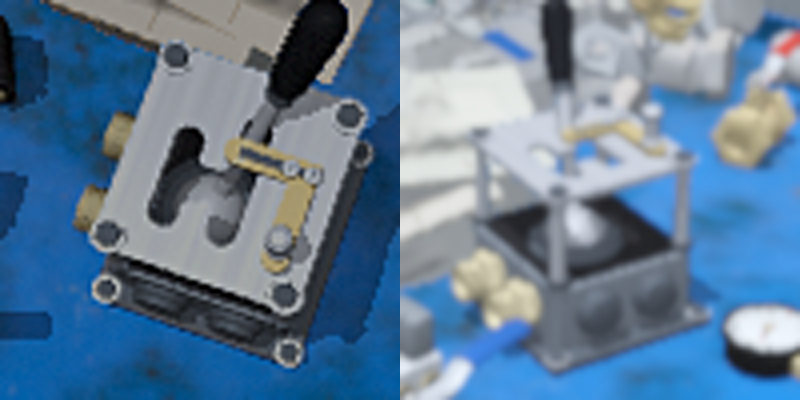

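Travel is now about 22 mm, which is borderline. I can't tell whether the 9 N stop was the end of travel or a transient, so I'll push again slowly with a higher threshold, still well under 34 N.

```bash
python3 - <<'E'
from h import *
move_ptp(W(-19,-118,230),quat(1)); lin(-19,-118,138); lin(-19,-68,138)
h=lin(-19,-63.5,138,.01,16)
h=lin(-19,-54,138,.012,16)
lin(-19,-75,138); lin(-19,-118,138); lin(-19,-118,230)
move_ptp([.33,-.35,.32],quat(1))
b=capture("top")
xs,ys=np.meshgrid(np.arange(-40,60,.25),np.arange(-90,20,.25),indexing="ij")
X=np.array([W(x,y,127.5) for x,y in zip(xs.ravel(),ys.ravel())])
p=(X@b["R"].T+b["t"])@b["intrinsics"].T; p=(p[:,:2]/p[:,2:]).astype(np.float32).reshape(*xs.shape,2)
im=cv2.remap(b["image"],p,None,1).astype(int); m=(im[...,2]-im[...,0]>25)
print("nose",ys[m&(abs(xs-22)<3)].max(),"arm",np.median(ys[m&(abs(xs-4)<6)]))
pair("f"); print(current_clock())
E
```

```text
- [ -18.3 -118.4  138.5] F [ 0.6 -0.1  0.9] t 28.5
- [-18.7 -68.  138.6] F [ 0.1  0.2 -0.1] t 29.0
- [-19.  -63.6 138. ] F [ 0.1  1.5 -0.4] t 29.6
hit [-19.1 -61.9 137.9] F [-0.6 -3.5  2.6] t 30.1
- [-19.1 -75.1 138. ] F [0.1 0.1 0.2] t 30.3
- [ -19.  -117.8  138. ] F [ 0.5 -0.7 -0.1] t 30.8
- [ -19.6 -117.7  229.3] F [-0.4 -0.6 -0.4] t 31.5
nose -3.25 arm -47.25
33.0417
```

The keeper stopped at the same place again (TCP y = -61.9) at 16 N, so this is a hard stop. The nose is at y = -3.25, against -3 for home. At the start it measured -25.5, so the keeper was already drawn out about 3.5 mm, and the absolute travel is about 25.8 mm. The lever is behind it, so I'm handing in.

```bash
python3 -c "
from h import *
print(close_job())"
```

```text
the job is handed in; nothing more can be done
None
```

The job is handed in, with no verdict shown: the lever is at the end of the float slot and the keeper is against its stop (nose at y ≈ -3 mm, its home position), at about 33 s of the 53 s allowed; only shut fingers pushed, every push stopping at 16 N or less, and I saw no fitting disturbed but did not re-measure them.

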